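Set the analyser and compensator of a polarised-light viewer

ROBOT

A 7-joint arm with a two-finger parallel gripper is mounted at the origin on the work surface. World frame = base frame: x ahead of the robot, y to its left, z up, the work surface at z = 0. Lengths are in mm, angles in degrees, forces in N, time in s.
With the tool pointing down it reaches from about 350 to 900 mm from the base axis. Payload 7.2 kg.
Tool frame: the origin (TCP) lies at the very end of the fingers, on their centre line; the grasp point (between the pads) lies arm.grasp_offset behind it (arm.grasp_offset is the distance from the TCP to the grasp point, in mm); z points along the fingers, x is the direction in which the jaws open and shut, and the axes are right-handed (so a half turn about z gives the same grasp; the last joint's range is limited). The gripper opens to 85 mm and grips with 20 to 120 N. Pads are 22 mm wide; open, the fingers measure 114 mm over their backs; the gripper's body (76 mm by 85 mm) begins 54 mm behind the grasp point. The pads swing forward as they close: fully open they stand 13 mm farther back than shut.
Start: joints at [71.264, 23.554, -0.728, 91.456, 0.321, 64.991, -4.71], TCP at [159.938, -604.192, 231.297] pointing down, gripper open.
Joint ranges: [-169.25, 169.25], [-16.82, 113.86], [-84.01, 82.57], [7.8, 145.47], [-59.2, 239.2], [7.22, 106.19], [-163.78, 163.78]. Speed limits (degrees/s): [136.94, 136.94, 172.46, 172.46, 180, 180, 180].

INTERFACE

Orientations are given as a 3x3 rotation matrix whose columns are the frame's x, y, z axes.
In Python, from workcell import monitor, imaging, arm gives the robot as it stands.
- The arm moves only by the tool step_arm, never from a script. Its argument "plan" is a list that holds one entry, the list of rows, each a list of 7 numbers: the shift along the tool's x, y, z in cm, then the turn, a rotation vector about the tool's x, y, z in rad, then the finger opening in cm, from 0 to 8.54. In form: [[[dx, dy, dz, wx, wy, wz, fingers], ...]]. A call has 1 to 20 rows; each row shifts and turns the commanded pose from where the row before left it, along the tool's axes as they then stand; what a row does not reach is not made up. A row lasts 1/12 s, in which the tool goes at most 41.7 mm and 7.16 degrees, less where a joint would pass 70% of its speed; a pose out of reach is approached as far as the arm can. A call is refused whole if a number of a shift passes 4.17 or a number of a turn 0.125, either way. A call with a gripper value outside its range is refused whole. The fingers move at their own pace and stop on an object; "grip_force" is the grip in N (left out, the last holds). Time passes only in rows, so rows that do not move let the fingers close. It gives the time, the measured TCP pose, the force and the opening at its end, in the units of the state.
- monitor.read_state(): the state, without advancing time (a new reading comes with each control period).
- imaging.camera(name): name is "scene" or "top"; returns the picture (480x640x3 uint8, red, green, blue); there is no depth.
- imaging.camera_params(name): a dict with "vfov" (degrees; the focal length in pixels is half the picture's height over the tangent of half this angle, whatever the lens; pixels are square), "cx", "cy" (the principal point, pixels), "k1" (the pictures are not rectified: a ray, as slopes to the right and down, at radius r is drawn at 1 + k1 r^2 times it, then the intrinsics apply), "eye" and "attitude" of the camera in the world. Camera axes: x right, y down, z forward; pixel columns grow to the right and rows downward; lengths in mm; the calibration is good to about 2 mm. A picture is of the moment at which its call begins. camera_params takes no time and is no camera call.
- arm.close_job(): hands the job in, once; it reports no verdict.
The state is a dict: "clock": time; "q": joint angles; "qvel": joint speeds; "effort": joint torques, N m; "tcp_pos": TCP position; "eef_rot": TCP orientation; "wrist_force": force on the tool from outside, world axes, zero at the start; "torque": the same for the moment, N m; "width": opening from 0.0 (shut) to 1.0 (fully open).
Only numpy, scipy, OpenCV 4.12 (cv2) and the standard library are available. Lean on these libraries where they do the work, as an engineer would, in place of code of your own. Each camera call takes 0.05 s, during which the arm holds its last target. There are 200 camera calls.

TASK

On the polarised-light viewer, push the silver compensator slider fully home into the head, and push the analyser lever round its scale until the lever's index line points to the centre of the orange dot. Only push these two with the fingers, never grip them; leave the dish under the head and everything else on the bench where it stands, and finish with the hand clear.

Things in the scene. Friction and masses are not known exactly. Their poses are not given: they have to be found in the camera images.
- viewer: Fixed polarised-light viewer. White base 60 mm high, reaching 115 mm to the front (-x), 155 mm back and 110 mm to each side of the origin; grey column at the back (top 210 mm); black round head of 164 mm diameter, 172 to 206 mm above the bench. Origin: at bench height on the vertical axis of the analyser ring, which turns on the head's top (126 mm across, top 216 mm) inside the white scale.
- analyser (a joint): Angle of the analyser ring with its lever about the viewer's vertical axis, rad. At 0 the lever points straight to the front (-x of the viewer); positive is anticlockwise seen from above, so that the lever lies in the viewer's direction (-cos q, -sin q). Stops at -1.95 and 1.95. About 2.2 N at the paddle moves it; it stays where it is left.
- lever_index (a point): Point on the lever's black index line, 75 mm from the ring's axis, above the middle of the white scale, 215.5 mm above the bench. The lever's aluminium arm is 5 mm wide, its underside 4 mm above the scale; the dots lie below it.
- lever_paddle (a point): Centre of the upright paddle at the lever's end, 102 mm from the ring's axis and 228.5 mm above the bench. The paddle is 20 mm long radially, 12 mm thick across (along the arc) with its rubber pads, and stands from 211 to 246 mm above the bench. Its x axis points along the lever towards the ring's axis.
- lever_pad_right: Black rubber pad on one broad face of the lever's paddle (the face that leads when the joint turns positive), 20 x 33 mm, 3 mm thick. Origin at its centre.
- lever_pad_left: Black rubber pad on the other broad face of the lever's paddle (the face that leads when the joint turns negative), 20 x 33 mm, 3 mm thick. Origin at its centre.
- compensator (a joint): Travel of the silver metal compensator slider into the head, m: 0 fully out, 0.036 fully home against its stop. It runs level along a slot that comes out of the head diagonally, to the rear left: 45 degrees between the viewer's +x and +y. About 2 N of friction; it stays where it is left.
- slider_tab (a point): Centre of the upright silver tab with black rubber faces at the slider's outer end, 198.5 mm above the bench, 125 mm from the ring's axis when fully out and 89 mm when home. The tab is 28 mm wide, 11 mm thick along the slot with its rubber pads, and stands from 178 to 219 mm above the bench. Its x axis points outwards along the slot.
- slider_pad_outer: Black rubber pad on the outer face of the slider's tab, the face to push on; 28 x 39 mm, 3 mm thick. Origin at its centre, 4 mm outwards from the tab's centre.
- slider_pad_inner: Black rubber pad on the inner face of the slider's tab, towards the head. Origin at its centre, 4 mm inwards from the tab's centre.
- orange_dot: Flat orange sticker dot, 13 mm across, on the white scale on one side of the head, 73 to 77 mm from the ring's axis. It marks the setting wanted. Origin at its centre, 206 mm above the bench.
- blue_dot: Flat blue sticker dot of the same size on the opposite side of the scale: another setting, not wanted now.
- dish: small clear lidded culture dish, 61 mm across and 15 mm high, standing on the round lit stage (63 mm above the bench) under the viewer's head; loose, to be left alone; origin at the centre of its underside
- beaker: small open glass beaker, 52 mm across and 68 mm high, on the bench beside the viewer; loose, leave alone; origin under its centre
- tip_box: yellow pipette-tip box, 85 x 122 mm and 63 mm high, on the bench beside the viewer; loose, leave alone; origin under its centre
- pipette: white hand pipette lying on the bench in front of the viewer, 255 mm long, about 26 mm thick; loose, leave alone; origin under its middle, x along it towards the nozzle
- tube_rack: green tube rack, 100 x 190 mm and 65 mm high with its capped tubes; loose, leave alone; origin under its centre
- culture_flask: flat clear culture flask lying down, 152 x 85 mm and 38 mm high, red cap at its +x end; loose, leave alone; origin under the flask body's centre
- reagent_bottle: glass bottle with blue cap, 62 mm across and 125 mm high; loose, leave alone; origin under its centre

How it is judged (in metres and radians):
At the end, for the whole second after the job is handed in: The compensator slider is within 3 mm of its inner stop, the lever's index point lies within 4 mm (horizontally) of the centre of the orange dot, both are at rest, and every loose thing is within 20 mm of where it stood (value of joint compensator above 0.033 m and horizontal distance between lever_index and orange_dot below 0.004 m and velocity of joint analyser between -0.03 and 0.03 rad/s and velocity of joint compensator between -0.003 and 0.003 m/s and distance of each of dish, beaker, tip_box, pipette, tube_rack, culture_flask, reagent_bottle from where it was at the start of the episode below 0.02 m); the robot touches nothing.
It fails at once if the analyser lever is gripped: both faces of its paddle are pressed at once (contact force between the fingers and lever_pad_right above 2 N and contact force between the fingers and lever_pad_left above 2 N).
It fails at once if the slider is gripped: both faces of its tab are pressed at once (contact force between the fingers and slider_pad_outer above 2 N and contact force between the fingers and slider_pad_inner above 2 N).
It fails at once if a loose thing beside or under the viewer is shifted or lifted by more than 20 mm (distance of any of dish, beaker, tip_box, pipette, tube_rack, culture_flask, reagent_bottle from where it was at the start of the episode above 0.02 m).
It also fails if it takes over 64 s, if anything falls off the work surface, if the arm or the gripper's body presses on something with over 40 N, if the wrist force passes 120 N, or if a joint passes its speed limit or range.

## Working session

There is one attempt and no reset: what is moved stays moved. The work goes in short steps, Python scripts to look and compute and a tool call to move; the robot and the scene stay as the last step left them, time stands still between calls to the robot, and variables do not carry over. Pictures are saved under pics/ and viewed, about 8 in all and at most 12, crops included, and the job is handed in when it is done.

Besides the shell and the picture viewer there is one more tool, called by a JSON object that holds its "api" and its "payload", one argument or row to a line. step_arm: Moves the arm, as the interface text tells. Its arguments: {"type":"object","properties":{"plan":{"type":"array"},"grip_force":{"type":"number"}},"required":["plan"]}

```bash
mkdir -p pics
python3 - <<'E'
from workcell import monitor, imaging, arm
import cv2
for n in("scene","top"):
    cv2.imwrite(f"pics/{n}0.png",imaging.camera(n)[:,:,::-1]); print(n,imaging.camera_params(n))
print(monitor.read_state(), arm.grasp_offset)
E
```

```text
scene {'vfov': 56.473593487824026, 'cx': 321.00092860042605, 'cy': 247.49963084699442, 'k1': -0.062336282229946936, 'eye': array([1180.26728834, -479.83469878,  861.81296053]), 'attitude': array([[ 0.61100587,  0.51061825, -0.60493044],
       [ 0.79157755, -0.40254999,  0.45973742],
       [-0.00876443, -0.75975161, -0.65015435]])}
top {'vfov': 52.66878893124323, 'cx': 328.11346550511456, 'cy': 238.81911375137375, 'k1': 0.006839155744824409, 'eye': array([ 294.22982251,    7.45860049, 1346.02805095]), 'attitude': array([[ 0.0186574 , -0.98521838,  0.170284  ],
       [-0.99975396, -0.01633997,  0.01500063],
       [-0.01199646, -0.17052197, -0.98528084]])}
{'clock': 0.1, 'q': array([71.26326956, 23.59635771, -0.72975829, 91.50050618,  0.3207516 ,
       64.99061899, -4.71078014]), 'qvel': array([ 0.00590884, -0.10103218, -0.04334905, -0.16290428, -0.05373779,
       -0.01431652,  0.12060644]), 'effort': array([ 3.90690635e-03, -6.01829267e+01,  6.84902295e-01, -3.00094020e+01,
        1.41159457e-02,  6.50087706e-03,  3.25677934e-05]), 'tcp_pos': array([ 159.81989168, -603.74329734,  230.51803973]), 'eef_rot': array([[ 2.55964029e-01, -9.66686192e-01, -4.71853229e-04],
       [-9.66685161e-01, -2.55964447e-01,  1.41468044e-03],
       [-1.48832970e-03,  9.40262081e-05, -9.99998888e-01]]), 'wrist_force': array([-0.2020496 ,  0.19963365, -0.34519647]), 'torque': array([-0.00343539,  0.0221359 ,  0.02112947]), 'width': 1.0005537119460295} 18.700000000000003
```

View pics/scene0.png

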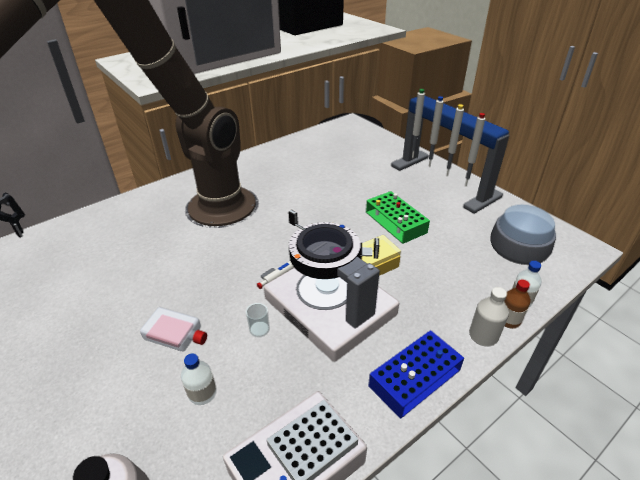

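View pics/top0.png

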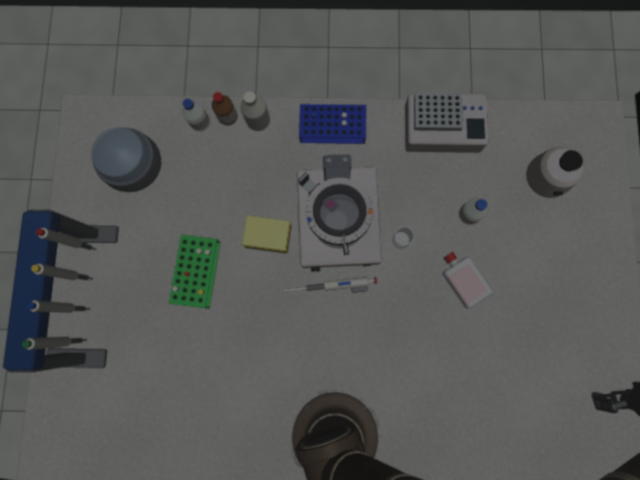

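The scene shows the viewer near (325,270), with its lever towards the robot at (293,217) and the slider tab at (376,247). The top view shows the head at (339,210), lever paddle at (346,250), tab at (304,178), and orange dot at about (370,210). I'll enlarge both.

Run:
```python
import cv2
a=cv2.imread("pics/top0.png")[145:275,285:395]; a=cv2.convertScaleAbs(a,alpha=1.7)
a=cv2.resize(a,None,fx=4.6,fy=4.6,interpolation=cv2.INTER_CUBIC)   
cv2.imwrite("pics/top_c.png",a)
b=cv2.imread("pics/scene0.png")[200:300,270:410]
cv2.imwrite("pics/scene_c.png",cv2.resize(b,None,fx=5.7,fy=5.7,interpolation=cv2.INTER_CUBIC))
```

```text
(no output)
```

View pics/top_c.png

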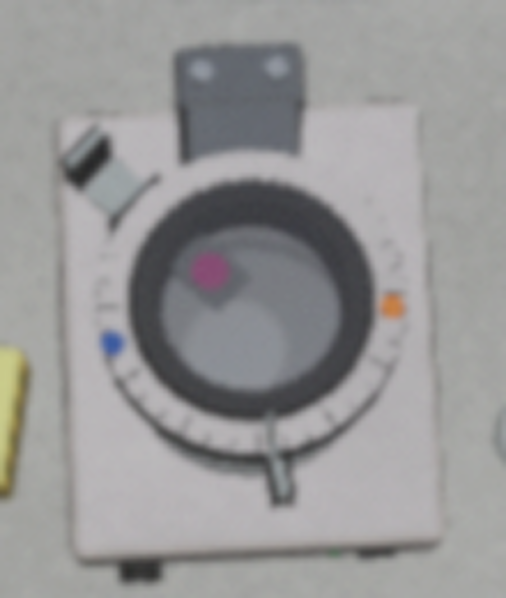

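View pics/scene_c.png

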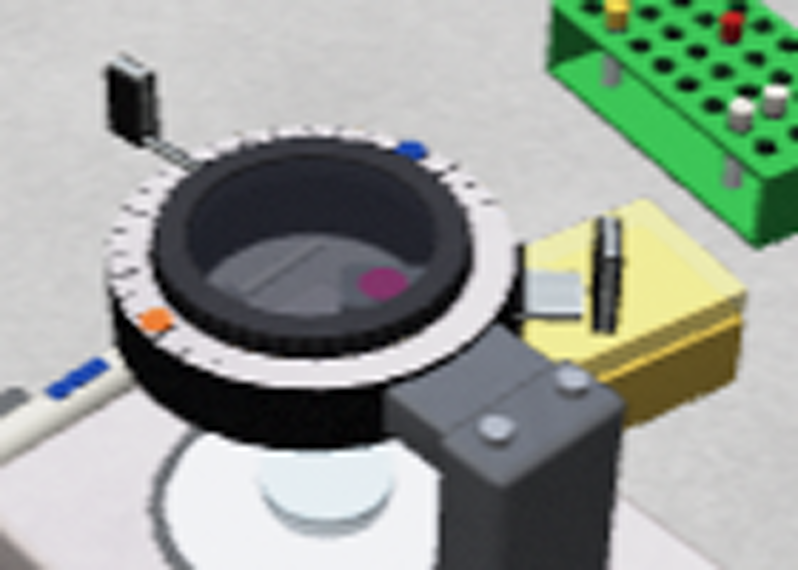

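Top crop (scale 4.6, offset 285,145): ring centre ~(252,300), orange (392,307), blue (112,344), paddle top ~(281,487), tab top ~(84,143). Scene crop (5.7, offset 270,200): orange (157,320), blue (411,149), paddle top (132,65), tab top (607,222). I'll fit the viewer pose to these.

```bash
cat > h.py <<'E'
import numpy as np, cv2
from workcell import monitor, imaging, arm
def proj(n,P):
    c=imaging.camera_params(n); p=c["attitude"].T@(np.asarray(P,float)-c["eye"])
    s=p[:2]/p[2]; f=240/np.tan(np.radians(c["vfov"]/2)); s=s*(1+c["k1"]*(s@s))
    return np.array([c["cx"],c["cy"]])+f*s
def V(x,y,yaw,r,a,z): # point at radius r, viewer-frame angle a
    return [x+r*np.cos(yaw+a),y+r*np.sin(yaw+a),z]
T=lambda u,v:((u+.5)/4.6-.5+285,(v+.5)/4.6-.5+145)
S=lambda u,v:((u+.5)/5.7-.5+270,(v+.5)/5.7-.5+200)
E
cat > fit.py <<'E'
from h import *
from scipy.optimize import least_squares
pi=np.pi
def pts(p):
    x,y,w,q,o,b,ro,rb=p; v=lambda r,a,z:V(x,y,w,r,a,z)
    ex=lambda a,b_,z:V(x,y,w,np.hypot(a,b_),np.arctan2(b_,a),z)
    O,B=v(ro,pi+o,206),v(rb,pi+b,206)
    return [("top",O,T(392,307)),("top",B,T(112,344)),("scene",O,S(157,320)),("scene",B,S(411,149)),
     ("top",v(102,pi+q,246),T(281,487)),("scene",v(102,pi+q,246),S(132,65)),
     ("top",v(125,pi/4,219),T(84,143)),("scene",v(125,pi/4,219),S(607,222)),
     ("top",v(0,0,216),T(252,300)),("top",ex(155,110,60),T(62,120)),("top",ex(155,-110,60),T(417,105))]
def dpar(p): return p
def res(p):
    d=p[8:]
    r=[]
    for n,P,u in pts(p[:8]):
        P=np.array(P)+ (np.r_[d[:2],0] if n=="top" else np.r_[d[2:],0])
        r+=list(proj(n,P)-u)
    return np.r_[r,(p[6]-75)/1,(p[7]-75)/1,d/3]
s=least_squares(res,[600,0,0,0,1.5,-1.4,75,75,0,0,0,0],loss="soft_l1")
p=s.x; print(np.round(p,3)); print(np.round(res(p)[:22].reshape(-1,2),1))
for k in pts(p): print(k[0],np.round(k[1],1))
E
python3 fit.py
```

```text
Traceback (most recent call last):
  File "fit.py", line 20, in <module>
    s=least_squares(res,[600,0,0,0,1.5,-1.4,75,75,0,0,0,0],loss="soft_l1")
  File "fit.py", line 18, in res
    r+=list(proj(n,P)-u)
            ~~~~^^^^^
  File "h.py", line 4, in proj
    c=imaging.camera_params(n); p=c["attitude"].T@(np.asarray(P,float)-c["eye"])
ValueError: time passes only in moves, steps and waits
```

```bash
sed -i 's/^def proj/C={n:imaging.camera_params(n) for n in("scene","top")}\ndef proj/; s/c=imaging.camera_params(n);/c=C[n];/' h.py; python3 fit.py
```

```text
[ 5.57983e+02 -8.05000e-01  5.40000e-02  9.20000e-02  1.54100e+00
 -1.35100e+00  7.46840e+01  7.51080e+01  5.39000e-01 -4.20000e-01
 -5.39000e-01  4.20000e-01]
[[ 0.6 -0.1]
 [ 0.3 -0.1]
 [-0.2  0. ]
 [-0.  -0.1]
 [-0.2  0.1]
 [-1.1 -1.1]
 [-1.4  0.3]
 [ 2.2  1.2]
 [ 0.1  0.7]
 [-1.3 -0.5]
 [ 1.2 -0.3]]Traceback (most recent call last):
  File "fit.py", line 22, in <module>
    for k in pts(p): print(k[0],np.round(k[1],1))
             ~~~^^^
  File "fit.py", line 5, in pts
    x,y,w,q,o,b,ro,rb=p; v=lambda r,a,z:V(x,y,w,r,a,z)
    ^^^^^^^^^^^^^^^^^
ValueError: too many values to unpack (expected 8)
```

{"api": "step_arm", "payload": {
  "plan": [
    [[0,0,-3.5,0,0,0,0],[0,0,-3.5,0,0,0,0],[-1.4,-1.7,0,0,0,0,0],[-1.4,-1.7,0,0,0,0,0],[-1.4,-1.7,0,0,0,0,0],[-1.4,-1.7,0,0,0,0,0],[-1.4,-1.7,0,0,0,0,0],[-1.4,-1.7,0,0,0,0,0],[-1.4,-1.7,0,0,0,0,0],[-1.4,-1.7,0,0,0,0,0],[-1.4,-1.7,0,0,0,0,0],[-1.4,-1.7,0,0,0,0,0],[-1.4,-1.7,0,0,0,0,0],[-1.4,-1.7,0,0,0,0,0],[-1.4,-1.7,0,0,0,0,0],[-1.4,-1.7,0,0,0,0,0],[-1.4,-1.7,0,0,0,0,0],[-1.4,-1.7,0,0,0,0,0],[-1.4,-1.7,0,0,0,0,0],[-1.4,-1.7,0,0,0,0,0]]
  ]
}}

```text
clock: 1.77
tcp_pos: [391.5, -281.2, 301.0]
eef_rot: [[0.256, -0.967, -0.0], [-0.967, -0.256, 0.0], [-0.0, 0.0, -1.0]]
wrist_force: [0.4, -1.5, -0.4]
width: 0.006
```

{"api": "step_arm", "payload": {
  "plan": [
    [[-1.4,-1.7,0,0,0,0,0],[-1.4,-1.7,0,0,0,0,0],[-1.4,-1.7,0,0,0,0,0],[-1.4,-1.7,0,0,0,0,0],[-1.4,-1.7,0,0,0,0,0],[-1.4,-1.7,0,0,0,0,0],[-1.4,-1.7,0,0,0,0,0],[-1.4,-1.7,0,0,0,0,0],[-1.4,-1.7,0,0,0,0,0],[-1.4,-1.7,0,0,0,0,0],[-1.4,-1.7,0,0,0,0,0],[-1.4,-1.7,0,0,0,0,0],[-1.4,-1.7,0,0,0,0,0],[-1.4,-1.7,0,0,0,0,0],[0,0,0,0,0,-0.116,0],[0,0,0,0,0,-0.116,0],[0,0,0,0,0,-0.116,0],[0,0,0,0,0,-0.116,0],[0,0,0,0,0,-0.116,0],[0,0,0,0,0,0,0]]
  ]
}}

```text
clock: 3.43
tcp_pos: [570.9, -32.0, 300.8]
eef_rot: [[0.747, -0.665, -0.001], [-0.665, -0.747, 0.0], [-0.001, 0.0, -1.0]]
wrist_force: [0.0, -0.1, -0.3]
width: 0.001
```

```bash
cat >> h.py <<'E'
def to(x,y,z,ang):
    "tool shift (cm) to world xyz and turn about tool z (rad) that brings tool y to world angle ang (deg)"
    s=monitor.read_state(); R=s["eef_rot"]; a=np.degrees(np.arctan2(R[1,1],R[0,1]))
    print("clock",s["clock"],"tcp",np.round(s["tcp_pos"],1),"yang",round(a,1),"q7",round(s["q"][6]),"F",np.round(s["wrist_force"],1))
    print("shift cm",np.round(R.T@(np.array([x,y,z])-s["tcp_pos"])/10,2),"wz",round(-np.radians((ang-a+180)%360-180),3))
VX,VY,W=558,-.8,.054
def rad(r,deg): # viewer polar -> world xy
    return V(VX,VY,W,r,np.radians(deg),0)[:2]
E
python3 -c "
from h import *
to(*rad(165,45),300,-131.9)"
```

```text
clock 3.4333 tcp [570.9 -32.  300.8] yang -131.6 q7 -52 F [ 0.  -0.1 -0.3]
shift cm [ -2.96 -17.97   0.07] wz 0.004
```

{"api": "step_arm", "payload": {
  "plan": [
    [[-0.3,-1.8,0,0,0,0,0],[-0.3,-1.8,0,0,0,0,0],[-0.3,-1.8,0,0,0,0,0],[-0.3,-1.8,0,0,0,0,0],[-0.3,-1.8,0,0,0,0,0],[-0.3,-1.8,0,0,0,0,0],[-0.3,-1.8,0,0,0,0,0],[-0.3,-1.8,0,0,0,0,0],[-0.3,-1.8,0,0,0,0,0],[-0.3,-1.8,0,0,0,0,0],[0,0,2,0,0,0,0],[0,0,2,0,0,0,0],[0,0,2,0,0,0,0],[0,0,0,0,0,0,0]]
  ]
}}

```text
clock: 4.6
tcp_pos: [667.1, 121.2, 236.4]
eef_rot: [[0.742, -0.671, -0.007], [-0.671, -0.742, -0.002], [-0.004, 0.006, -1.0]]
wrist_force: [0.4, -0.1, -1.2]
width: 0.002
```

Run:
```python
from h import *
to(*rad(165,45),192,-131.9)
a=imaging.camera("scene")[:,:,::-1][170:310,260:430]; b=imaging.camera("top")[:,:,::-1][125:265,280:400]
b=cv2.convertScaleAbs(b,alpha=1.7)
cv2.imwrite("pics/m1.png",cv2.resize(np.hstack([a,b]),None,fx=2.75,fy=2.75,interpolation=cv2.INTER_CUBIC))
```

```text
clock 4.6 tcp [667.1 121.2 236.4] yang -132.1 q7 -69 F [ 0.4 -0.1 -1.2]
shift cm [ 0.04 -0.16  4.44] wz -0.004
```

View pics/m1.png

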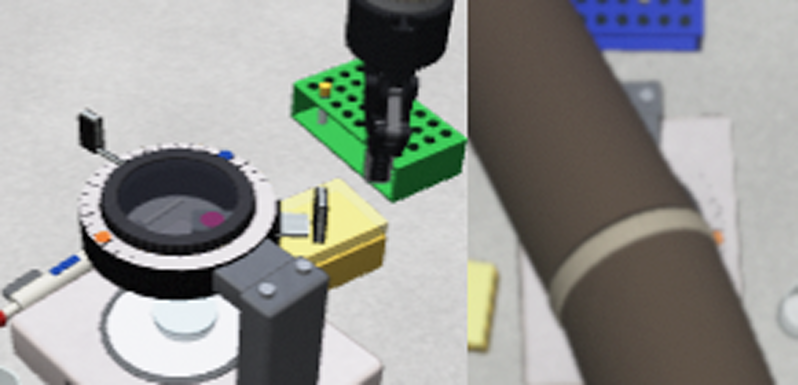

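The scene shows the shut fingers (375,175) outboard of the tab (320,215); the arm hides the viewer from the top camera. Next I descend and push inward.

{"api": "step_arm", "payload": {
  "plan": [
    [[0,0,1.5,0,0,0,0],[0,0,1.5,0,0,0,0],[0,0,1.3,0,0,0,0],[0,0,0,0,0,0,0],[0,0.5,0,0,0,0,0],[0,0.5,0,0,0,0,0],[0,0.5,0,0,0,0,0],[0,0.5,0,0,0,0,0],[0,0.5,0,0,0,0,0],[0,0.5,0,0,0,0,0],[0,0.5,0,0,0,0,0]]
  ]
}}

```text
clock: 5.62
tcp_pos: [646.0, 95.9, 198.9]
eef_rot: [[0.744, -0.668, 0.002], [-0.668, -0.744, 0.001], [0.001, -0.002, -1.0]]
wrist_force: [3.1, 1.0, 0.7]
width: -0.002
```

```bash
python3 -c "
from h import *
to(*rad(105.5,45),192,-131.9)"
```

```text
clock 5.6167 tcp [646.   95.9 198.9] yang -131.9 q7 -68 F [3.1 1.  0.7]
shift cm [-0.09  2.53  0.69] wz -0.001
```

{"api": "step_arm", "payload": {
  "plan": [
    [[0,0.4,0,0,0,0,0],[0,0.4,0,0,0,0,0],[0,0.4,0,0,0,0,0],[0,0.4,0,0,0,0,0],[0,0.3,0,0,0,0,0],[0,0.2,0,0,0,0,0],[0,0,0,0,0,0,0]]
  ]
}}

```text
clock: 6.2
tcp_pos: [631.3, 79.9, 198.1]
eef_rot: [[0.744, -0.669, -0.001], [-0.669, -0.744, -0.0], [-0.0, 0.001, -1.0]]
wrist_force: [0.5, -0.2, 0.2]
width: 0.003
```

{"api": "step_arm", "payload": {
  "plan": [
    [[0,0.2,0,0,0,0,0],[0,0.2,0,0,0,0,0],[0,0,0,0,0,0,0]]
  ]
}}

```text
clock: 6.45
tcp_pos: [630.5, 79.4, 198.3]
eef_rot: [[0.745, -0.667, 0.004], [-0.667, -0.745, 0.003], [0.001, -0.005, -1.0]]
wrist_force: [8.0, 6.5, -4.6]
width: -0.0
```

```bash
python3 -c "
from h import *
to(*rad(105.5,45),192,-131.9)"
```

```text
clock 6.45 tcp [630.5  79.4 198.3] yang -131.9 q7 -67 F [ 8.   6.5 -4.6]
shift cm [-0.04  0.27  0.63] wz 0.001
```

{"api": "step_arm", "payload": {
  "plan": [
    [[0,0.3,0,0,0,0,0],[0,0,0,0,0,0,0],[0,0,0,0,0,0,0]]
  ]
}}

```text
clock: 6.7
tcp_pos: [630.4, 79.4, 198.6]
eef_rot: [[0.746, -0.666, 0.008], [-0.666, -0.746, 0.007], [0.001, -0.01, -1.0]]
wrist_force: [15.8, 10.9, -9.2]
width: 0.003
```

{"api": "step_arm", "payload": {
  "plan": [
    [[0,-1,0,0,0,0,0],[0,-1.5,0,0,0,0,0],[0,-1,0,0,0,0,0],[0,0,-2.5,0,0,0,0],[0,0,-2.5,0,0,0,0],[0,0,-2.5,0,0,0,0],[0,0,-2.5,0,0,0,0],[0,0,0,0,0,-0.11,0],[0,0,0,0,0,-0.11,0],[0,0,0,0,0,-0.11,0],[0,0,0,0,0,-0.11,0],[0,0,0,0,0,-0.11,0],[0,0,0,0,0,-0.11,0],[0,0,0,0,0,-0.11,0],[0,0,0,0,0,-0.11,0],[0,0,0,0,0,0,0]]
  ]
}}

```text
clock: 8.03
tcp_pos: [650.1, 101.0, 297.7]
eef_rot: [[0.988, 0.152, -0.002], [0.152, -0.988, -0.0], [-0.002, 0.0, -1.0]]
wrist_force: [0.2, -0.2, -0.9]
width: -0.001
```

```bash
python3 -c "
from h import *
to(452.4,15.9,300,-81.6)"
```

```text
clock 8.0333 tcp [650.1 101.  297.7] yang -81.2 q7 -20 F [ 0.2 -0.2 -0.9]
shift cm [-20.84   5.4   -0.2 ] wz 0.006
```

{"api": "step_arm", "payload": {
  "plan": [
    [[-2.1,0.54,0,0,0,0,0],[-2.1,0.54,0,0,0,0,0],[-2.1,0.54,0,0,0,0,0],[-2.1,0.54,0,0,0,0,0],[-2.1,0.54,0,0,0,0,0],[-2.1,0.54,0,0,0,0,0],[-2.1,0.54,0,0,0,0,0],[-2.1,0.54,0,0,0,0,0],[-2.0,0.54,0,0,0,0,0],[-2.0,0.54,0,0,0,0,0],[0,0,0,0,0,0,0],[0,0,2.4,0,0,0,0],[0,0,2.4,0,0,0,0],[0,0,2.4,0,0,0,0],[0,0,0,0,0,0,0]]
  ]
}}

```text
clock: 9.28
tcp_pos: [450.4, 16.8, 222.8]
eef_rot: [[0.989, 0.145, -0.006], [0.145, -0.989, 0.0], [-0.006, -0.001, -1.0]]
wrist_force: [-0.4, -0.1, 0.0]
width: -0.001
```

Run:
```python
from h import *
to(452.4,15.9,225,-81.6)
a=imaging.camera("scene")[:,:,::-1][170:310,260:430]; b=imaging.camera("top")[:,:,::-1][145:285,280:400]
b=cv2.convertScaleAbs(b,alpha=1.7)
cv2.imwrite("pics/m2.png",cv2.resize(np.hstack([a,b]),None,fx=2.75,fy=2.75,interpolation=cv2.INTER_CUBIC))
```

```text
clock 9.2833 tcp [450.4  16.8 222.8] yang -81.7 q7 -10 F [-0.4 -0.1  0. ]
shift cm [ 0.18  0.12 -0.22] wz -0.002
```

View pics/m2.png

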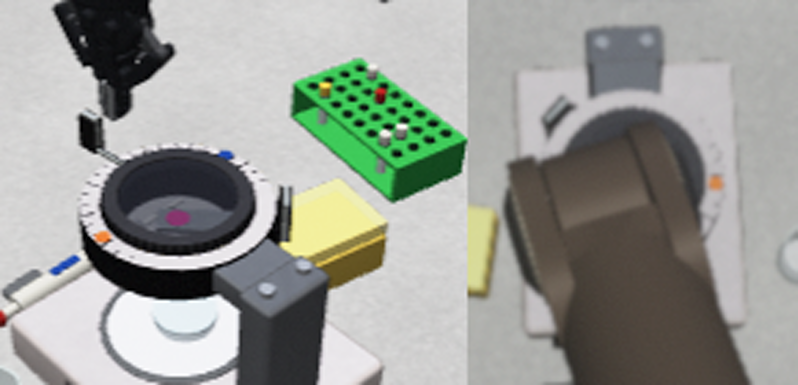

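The slider tab now sits tight against the head (285,213), and the fingers (118,105) stand on the +y side of the paddle (90,130). Next I push the lever along its arc.

{"api": "step_arm", "payload": {
  "plan": [
    [[0.1,0.5,0,0,0,0,0],[0.1,0.5,0,0,0,0,0],[0,0.5,0,0,0,0,0],[-0.08,0.62,0,0,0,-0.06,0],[-0.08,0.62,0,0,0,-0.06,0],[-0.08,0.62,0,0,0,-0.06,0],[-0.08,0.62,0,0,0,-0.06,0],[-0.08,0.62,0,0,0,-0.06,0],[-0.08,0.62,0,0,0,-0.06,0],[-0.08,0.62,0,0,0,-0.06,0],[-0.08,0.62,0,0,0,-0.06,0],[-0.08,0.62,0,0,0,-0.06,0],[-0.08,0.62,0,0,0,-0.06,0],[0,0,0,0,0,0,0]]
  ]
}}

```text
clock: 10.55
tcp_pos: [474.9, -58.0, 226.7]
eef_rot: [[0.733, 0.68, 0.0], [0.68, -0.733, -0.0], [0.0, 0.0, -1.0]]
wrist_force: [-0.4, 0.3, -0.5]
width: -0.003
```

```bash
cat >> h.py <<'E'
def lev():
    "TCP in viewer polar; implied q if the finger side (11) touches the paddle (6)"
    s=monitor.read_state(); R=s["eef_rot"]; d=s["tcp_pos"][:2]-[VX,VY]
    a=np.degrees(np.arctan2(R[1,1],R[0,1]))
    th=np.radians(a)+np.pi/2-W   # tool orientation as lever angle
    p=d+17*R[:2,1]
    print("clock",s["clock"],"tool q %.3f"%th,"q if touching %.3f"%((np.arctan2(p[1],p[0])-np.pi-W+np.pi)%(2*np.pi)-np.pi),"r %.1f"%np.hypot(*p),"F tool",np.round(R.T@s["wrist_force"],1),"z",s["tcp_pos"][2])
E
python3 -c "
from h import *
lev()"
```

```text
clock 10.55 tool q 0.694 q if touching 0.718 r 99.9 F tool [-0.1 -0.5  0.5] z 226.7182205236909
```

{"api": "step_arm", "payload": {
  "plan": [
    [[-0.1,0.62,0,0,0,-0.06,0],[-0.1,0.62,0,0,0,-0.06,0],[-0.1,0.62,0,0,0,-0.06,0],[-0.1,0.62,0,0,0,-0.06,0],[-0.08,0.62,0,0,0,-0.06,0],[-0.08,0.62,0,0,0,-0.06,0],[-0.08,0.62,0,0,0,-0.06,0],[-0.08,0.62,0,0,0,-0.06,0],[-0.08,0.62,0,0,0,-0.06,0],[-0.08,0.62,0,0,0,-0.06,0],[-0.05,0.4,0,0,0,-0.04,0],[0,0,0,0,0,0,0]]
  ]
}}

```text
clock: 11.55
tcp_pos: [526.0, -98.0, 226.4]
eef_rot: [[0.183, 0.983, 0.0], [0.983, -0.183, -0.0], [0.0, 0.0, -1.0]]
wrist_force: [0.0, 0.2, -0.1]
width: 0.003
```

Run:
```python
from h import *
lev()
a=imaging.camera("scene")[:,:,::-1][190:290,260:360]; b=imaging.camera("top")[:,:,::-1][165:265,300:400]
b=cv2.convertScaleAbs(b,alpha=1.7)
cv2.imwrite("pics/m3.png",cv2.resize(np.hstack([a,b]),None,fx=4,fy=4,interpolation=cv2.INTER_CUBIC))
```

```text
clock 11.55 tool q 1.332 q if touching 1.365 r 101.5 F tool [ 0.2 -0.   0.1] z 226.44703049148626
```

View pics/m3.png

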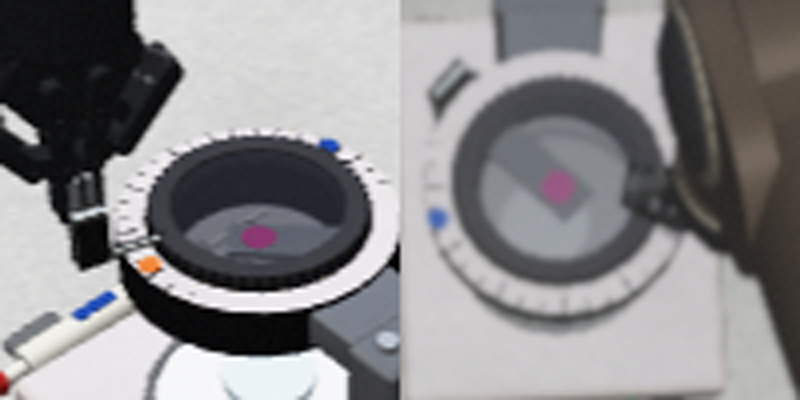

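The lever (crop ~(137,243)) is just short of the orange dot (149,264). I'll advance slowly to about 1.50 rad, then check.

{"api": "step_arm", "payload": {
  "plan": [
    [[-0.05,0.31,0,0,0,-0.03,0],[-0.05,0.31,0,0,0,-0.03,0],[-0.05,0.31,0,0,0,-0.03,0],[-0.05,0.31,0,0,0,-0.03,0],[0,0,0,0,0,0,0],[0,0,0,0,0,0,0]]
  ]
}}

```text
clock: 12.15
tcp_pos: [537.6, -100.7, 226.5]
eef_rot: [[0.065, 0.998, 0.001], [0.998, -0.065, -0.0], [0.0, 0.001, -1.0]]
wrist_force: [0.2, 0.1, 0.0]
width: 0.001
```

Run:
```python
from h import *
lev()
a=imaging.camera("scene")[:,:,::-1][225:275,270:340]
cv2.imwrite("pics/m4.png",cv2.resize(a,None,fx=10,fy=10,interpolation=cv2.INTER_CUBIC))
S10=lambda P:np.round((proj("scene",P)-[270,225]+.5)*10-.5)
print("dot",S10(V(VX,VY,W,74.7,np.pi+1.541,206)))
for q in(1.45,1.5,1.541,1.58):
    print(q,*[S10(V(VX,VY,W,r,np.pi+q,215.5)) for r in(66,75,90)],"padtop",S10(V(VX,VY,W,102,np.pi+q,246)))
```

```text
clock 12.15 tool q 1.452 q if touching 1.483 r 101.1 F tool [ 0.1  0.2 -0. ] z 226.49120727130358
dot [273. 314.]
1.45 [288. 251.] [253. 266.] [195. 291.] padtop [138. 205.]
1.5 [296. 259.] [262. 275.] [206. 302.] padtop [151. 218.]
1.541 [303. 265.] [270. 282.] [215. 311.] padtop [162. 228.]
1.58 [310. 271.] [279. 289.] [225. 319.] padtop [173. 237.]
```

View pics/m4.png

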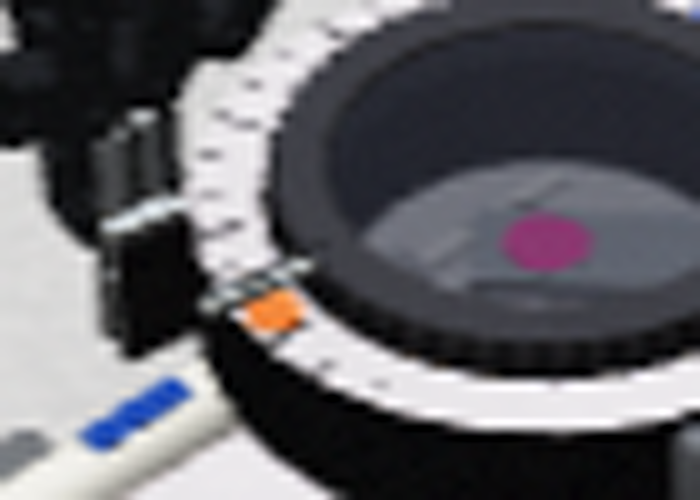

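The lever line at r=75 runs near crop (270,279), and the dot centre is at (273,313). That implies q≈1.53 against a target of 1.541. I'll retreat for a clear view from both cameras.

{"api": "step_arm", "payload": {
  "plan": [
    [[0,-1,0,0,0,0,0],[0,-2,0,0,0,0,0],[0,0,-3,0,0,0,0],[0,0,-3,0,0,0,0],[0,0,-3,0,0,0,0],[-2.5,-1,0,0,0,0,0],[-2.5,-1,0,0,0,0,0],[-2.5,-1,0,0,0,0,0],[-2.5,-1,0,0,0,0,0],[-2.5,-1,0,0,0,0,0],[-2.5,-1,0,0,0,0,0],[-2.5,-1,0,0,0,0,0],[-2.5,-1,0,0,0,0,0],[-2.5,-1,0,0,0,0,0],[-2.5,-1,0,0,0,0,0],[-2.5,-1,0,0,0,0,0],[-2.5,-1,0,0,0,0,0],[0,0,0,0,0,0,0]]
  ]
}}

```text
clock: 13.7
tcp_pos: [365.0, -395.9, 315.5]
eef_rot: [[0.071, 0.997, -0.002], [0.997, -0.071, -0.001], [-0.001, -0.002, -1.0]]
wrist_force: [-0.5, -0.1, -0.1]
width: 0.001
```

Run:
```python
from h import *
s=monitor.read_state();print(s["clock"],s["tcp_pos"])
a=imaging.camera("scene")[:,:,::-1][235:275,275:315]; b=imaging.camera("top")[:,:,::-1][190:230,355:395]
b=cv2.convertScaleAbs(b,alpha=1.7)
cv2.imwrite("pics/m5.png",cv2.resize(np.hstack([a,b]),None,fx=10,fy=10,interpolation=cv2.INTER_CUBIC))
SA=lambda P:np.round((proj("scene",P)-[275,235]+.5)*10-.5)
TA=lambda P:np.round((proj("top",P)-[355,190]+.5)*10-.5)+[400,0]
for f in(SA,TA):
  print("dot",f(V(VX,VY,W,74.7,np.pi+1.541,206)))
  for q in(1.48,1.51,1.541,1.57):
    print(q,*[f(V(VX,VY,W,r,np.pi+q,215.5)) for r in(66,75,90)],"padtop",f(V(VX,VY,W,102,np.pi+q,246)))
```

```text
13.7 [ 364.95425163 -395.88801563  315.5190626 ]
dot [223. 214.]
1.48 [243. 156.] [209. 171.] [151. 198.] padtop [ 96. 113.]
1.51 [248. 160.] [214. 177.] [158. 204.] padtop [104. 120.]
1.541 [253. 165.] [220. 182.] [165. 211.] padtop [112. 128.]
1.57 [259. 169.] [227. 187.] [173. 217.] padtop [120. 134.]
dot [557. 219.]
1.48 [524. 227.] [561. 229.] [624. 232.] padtop [688. 205.]
1.51 [524. 219.] [562. 219.] [625. 221.] padtop [688. 192.]
1.541 [524. 210.] [562. 210.] [625. 209.] padtop [688. 179.]
1.57 [524. 202.] [561. 201.] [624. 199.] padtop [687. 167.]
```

View pics/m5.png

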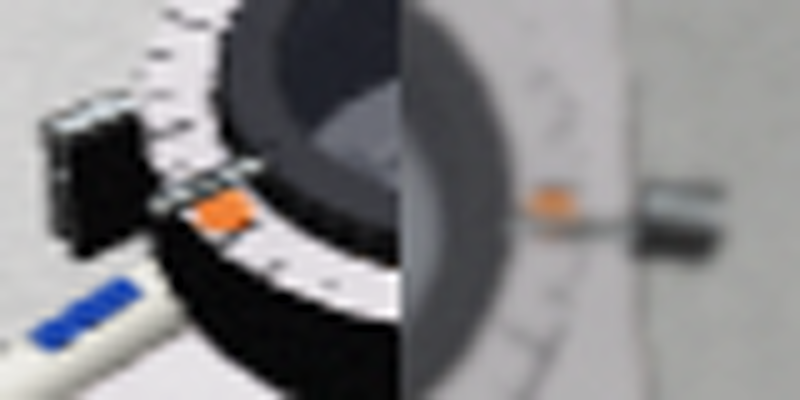

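The top view shows the lever at about (600,226) and paddle top (685,198), so q≈1.50. The scene gives 1.48–1.52. Before the last nudge I'll refine the dot from its colour centroid in the unobstructed first images.

Run:
```python
from h import *
from scipy.optimize import least_squares
for n,box in(("scene",(285,245,310,268)),("top",(362,200,382,224))):
    im=cv2.imread(f"pics/{n}0.png")[box[1]:box[3],box[0]:box[2]].astype(float)
    w=np.clip(im[:,:,2]-im[:,:,0]-30*(n=="scene")-12,0,None)
    yy,xx=np.mgrid[box[1]:box[3],box[0]:box[2]]
    c=np.array([(w*xx).sum(),(w*yy).sum()])/w.sum()
    s=least_squares(lambda p:proj(n,V(VX,VY,W,p[0],np.pi+p[1],206))-c,[75,1.5])
    print(n,np.round(c,2),"r,q",np.round(s.x,3))
# clear current readings: observed points in m5 -> q by ray/plane at known height
for n,off,pts in(("scene",(275,235),[(208.5,181.5,215.5),(90,112,246)]),("top",(355-40,190),[(600,226,215.5),(562,222,215.5),(685,198,246)])):
    for u,v,z in pts:
        c=np.array([(u+.5)/10-.5+off[0],(v+.5)/10-.5+off[1]])
        print(n,z,"r,q",np.round(least_squares(lambda p:proj(n,V(VX,VY,W,p[0],np.pi+p[1],z))-c,[85,1.5]).x,3))
```

```text
scene [296.9  255.67] r,q [74.152  1.531]
top [369.79 211.17] r,q [73.482  1.55 ]
scene 215.5 r,q [76.916  1.517]
scene 246 r,q [102.906   1.471]
top 215.5 r,q [84.146  1.493]
top 215.5 r,q [75.072  1.502]
top 246 r,q [101.359   1.496]
```

```bash
python3 -c "
from h import *
to(507.7,-98.7,226.5,-2.0)"
```

```text
clock 13.8 tcp [ 367.9 -391.2  316. ] yang -3.8 q7 113 F [0.7 0.8 0.2]
shift cm [30.1  12.02  8.96] wz -0.031
```

{"api": "step_arm", "payload": {
  "plan": [
    [[2.5,1,0,0,0,-0.03,0],[2.5,1,0,0,0,0,0],[2.5,1,0,0,0,0,0],[2.5,1,0,0,0,0,0],[2.5,1,0,0,0,0,0],[2.5,1,0,0,0,0,0],[2.5,1,0,0,0,0,0],[2.5,1,0,0,0,0,0],[2.5,1,0,0,0,0,0],[2.5,1,0,0,0,0,0],[2.5,1,0,0,0,0,0],[2.5,1,0,0,0,0,0],[0,0,0,0,0,0,0],[0,0,2,0,0,0,0],[0,0,2,0,0,0,0],[0,0,2,0,0,0,0],[0,0,2,0,0,0,0],[0,0,1,0,0,0,0],[0,0,0,0,0,0,0],[0,0,0,0,0,0,0]]
  ]
}}

```text
clock: 15.47
tcp_pos: [499.4, -94.4, 226.7]
eef_rot: [[0.032, 1.0, -0.0], [1.0, -0.032, 0.0], [0.0, -0.0, -1.0]]
wrist_force: [0.1, 0.8, 0.3]
width: -0.003
```

```bash
python3 -c "
from h import *
lev(); to(537.6,-100.7,226.5,-2)"
```

```text
clock 15.4667 tool q 1.485 q if touching 1.101 r 102.9 F tool [ 0.8  0.1 -0.3] z 226.74581671593435
clock 15.4667 tcp [499.4 -94.4 226.7] yang -1.8 q7 74 F [0.1 0.8 0.3]
shift cm [-0.51  3.84  0.02] wz 0.003
```

{"api": "step_arm", "payload": {
  "plan": [
    [[-0.1,0.7,0,0,0,0,0],[-0.1,0.7,0,0,0,0,0],[-0.1,0.7,0,0,0,0,0],[-0.1,0.7,0,0,0,0,0],[-0.1,0.6,0,0,0,0,0],[0,0.3,0,0,0,0,0],[0,0.2,0,0,0,0,0],[0,0.2,0,0,0,-0.02,0],[0,0.15,0,0,0,-0.02,0],[0,0,0,0,0,0,0],[0,0,0,0,0,0,0]]
  ]
}}

```text
clock: 16.38
tcp_pos: [541.7, -101.6, 226.1]
eef_rot: [[-0.007, 1.0, -0.0], [1.0, 0.007, 0.0], [0.0, -0.0, -1.0]]
wrist_force: [-1.2, 0.1, -0.6]
width: -0.002
```

```bash
python3 -c "
from h import *
lev()"
```

```text
clock 16.3833 tool q 1.524 q if touching 1.524 r 100.7 F tool [ 0.1 -1.2  0.6] z 226.14892346964064
```

Now at touching-q 1.524, which should put the lever near 1.54. I'll retreat and verify.

{"api": "step_arm", "payload": {
  "plan": [
    [[0,-1,0,0,0,0,0],[0,-2,0,0,0,0,0],[0,0,-3,0,0,0,0],[0,0,-3,0,0,0,0],[0,0,-3,0,0,0,0],[-2.5,-1,0,0,0,0,0],[-2.5,-1,0,0,0,0,0],[-2.5,-1,0,0,0,0,0],[-2.5,-1,0,0,0,0,0],[-2.5,-1,0,0,0,0,0],[-2.5,-1,0,0,0,0,0],[-2.5,-1,0,0,0,0,0],[-2.5,-1,0,0,0,0,0],[-2.5,-1,0,0,0,0,0],[-2.5,-1,0,0,0,0,0],[-2.5,-1,0,0,0,0,0],[-2.5,-1,0,0,0,0,0],[0,0,0,0,0,0,0],[0,0,0,0,0,0,0]]
  ]
}}

```text
clock: 17.97
tcp_pos: [392.9, -403.8, 316.0]
eef_rot: [[-0.004, 1.0, 0.0], [1.0, 0.004, 0.0], [0.0, 0.0, -1.0]]
wrist_force: [0.4, -0.3, 0.1]
width: -0.007
```

Run:
```python
from h import *
s=monitor.read_state();print(s["clock"],s["tcp_pos"])
A=imaging.camera("scene")[:,:,::-1]; B=cv2.convertScaleAbs(imaging.camera("top")[:,:,::-1],alpha=1.7)
cv2.imwrite("pics/sceneF.png",A); cv2.imwrite("pics/topF.png",B)
cv2.imwrite("pics/m6.png",cv2.resize(np.hstack([A[235:275,275:315],B[190:230,355:395]]),None,fx=10,fy=10,interpolation=cv2.INTER_CUBIC))
```

```text
17.9667 [ 392.87639579 -403.77397966  315.98784747]
```

View pics/m6.png

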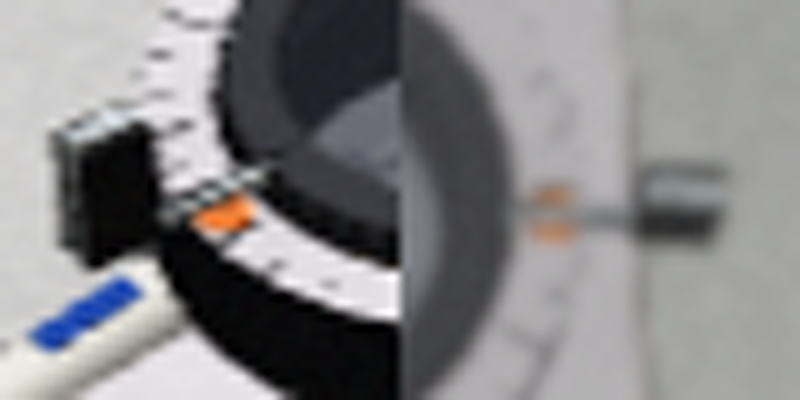

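The lever now crosses the dot's middle. In the top view the dot halves show at (552,192) and (552,232), the lever at ~(560,213) and the paddle top at (687,186). That gives q≈1.53 against a target of 1.53–1.55, about 1 mm off. The slider was pressed to its stop and the hand is clear, so I'm handing in.

```bash
python3 -c "
from workcell import arm,monitor
s=monitor.read_state();print(s['qvel'].round(2),s['wrist_force'].round(1)); print(arm.close_job())"
```

```text
[-0.75 -0.27 -0.51 -0.01  0.21  0.12  0.01] [ 0.3  0.4 -0.7]
the job is handed in; nothing more can be done
None
```

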